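Load a lens barrel into the inspection fixture

TASK

Push the black lens barrel lying at the foot of the little ramp slowly up the ramp, gently and square to it, over the crest and fully home in the pocket against the blue stop. Do not let it get away and roll back down, and do not grip or lift it. Then, with the barrel home, press the green start button fully down, let it come back up, and move clear without disturbing anything else on the table.

Things in the scene. Friction and masses are not known exactly. Their poses are not given: they have to be found in the camera images.
- barrel: Lens barrel to push: black cylinder, 40 mm diameter, 70 mm long, two thin brass rings, glass ends, 0.18 to 0.35 kg, lying across the ramp, free to roll. Origin at its centre, y along the cylinder; x and z turn as it rolls. Starts against the yellow foot strip, track x 14, z 20, |y| under 18 mm. Move it slowly: on the slope always below 0.22 m/s, pressed with under 35 N.
- track: The ramp: flat bright aluminium slope, 120 mm wide, 8 degrees, no side walls. Origin on its surface at the foot, mid-width, 12 mm above the table; x runs up the slope, y across (level), z square to it. A yellow foot strip (6 mm high, x -8 to 0 mm) stops the barrel rolling off; below it only the 8 mm thick base plate, to x = -30 mm. Fixed; place and heading vary.
- crest (a point): Top edge of the slope, mid-width, at track x = 155 mm. Beyond it is a pocket, 3 mm down and falling 4 degrees towards the stop: the barrel drops into it by itself once its centre passes track x = 159 mm. Below that point nothing holds the barrel and it rolls back if left.
- home (a point): Where the barrel's centre is when it is fully home, mid-width: track x = 173, z = 13.5 mm. It stays there when released, touching the blue upright stop plate, 120 mm wide, whose face is 20 mm (level) past this point and whose top is 62 mm above the table. Directions as fixture.
- fixture: The whole fixture, fixed to the table: dark base plate 260 x 150 x 8 mm carrying ramp and stop. Origin under its centre; x level, uphill; z up. Track origin is at its x = -100, z = 12 mm.
- start (a joint): The green start button: m pressed down, 0 when up, 0.006 fully down. It springs back; fully down takes 4 N. A press counts from 0.004.
- start_top (a point): Centre of the top face of the green button (28 mm in diameter), which is pressed straight down. It stands on a fixed white box 70 x 70 x 30 mm, to the left or the right of the ramp.
- spare: Bystander: a second such barrel, 40 mm in diameter, 70 mm tall, standing upright on the table beside the ramp. Origin at its centre, 35 mm above the table.
- mount: Bystander: a lens holder on a post, foot 44 mm in diameter, 99 mm tall, origin under its foot. It stands on the other side of the ramp from the button.
- board: Bystander: green circuit board 60 x 90 x 6 mm lying flat, right of and nearer the robot than the ramp, origin under its centre.
- jar: Bystander: a jar 56 mm in diameter, 75 mm tall, origin under its centre.
- tray: Bystander: blue open parts tray 100 x 160 x 30 mm with a brass collar in it, origin under its centre.
- driver: Bystander: a screwdriver lying on the table, left of and nearer the robot than the ramp.
Mind the look-alikes: they are no part of the job. Leave any brown or red look-alike of the part that bears start alone.

How it is judged (in metres and radians):
On the way, in this order (a step that is already met when the one before it is completed fails the run):
1. the barrel lies home in the pocket against the stop, at rest (x of barrel in the frame of track between 0.169 and 0.178 m and z of barrel in the frame of track between 0.008 and 0.0165 m and y of barrel in the frame of track between -0.025 and 0.025 m and angle between the y axis of barrel and the y axis of track, either way round below 0.08 rad and linear speed of barrel below 0.01 m/s), for 0.3 s.
2. the green button is pressed down (x of barrel in the frame of track between 0.169 and 0.178 m and z of barrel in the frame of track between 0.008 and 0.0165 m and y of barrel in the frame of track between -0.025 and 0.025 m and angle between the y axis of barrel and the y axis of track, either way round below 0.08 rad and value of joint start above 0.004 m), for 0.05 s.
3. the button has come back up (value of joint start below 0.0015 m), for 0.1 s.
At the end, for the whole second after the job is handed in: The barrel lies at rest in the pocket against the blue stop (its centre at track x 169 to 178 mm and z 8 to 16.5 mm, within 25 mm of the ramp's middle, square to it within 0.08 rad, slower than 0.01 m/s), and the button, pressed after that by at least 4 mm, is up again (under 1.5 mm) (all of step 1 and value of joint start below 0.0015 m); the robot touches nothing.
It fails at once if the barrel got away or was flicked: it moved faster than 0.22 m/s on the slope (x of barrel in the frame of track below 0.15 m and linear speed of barrel above 0.22 m/s).
It fails at once if the barrel was lifted more than 10 mm off the slope, or fell off the ramp (z of barrel in the frame of track above 0.03 m or z of barrel in the frame of track below 0.004 m or x of barrel in the frame of track below -0.005 m).
It fails at once if the barrel was gripped or pressed hard (over 35 N) (contact force between the fingers and barrel above 35 N).
It fails at once if the button was pressed while the barrel was not home (value of joint start above 0.003 m and not (x of barrel in the frame of track between 0.169 and 0.178 m and z of barrel in the frame of track between 0.008 and 0.0165 m and y of barrel in the frame of track between -0.025 and 0.025 m and angle between the y axis of barrel and the y axis of track, either way round below 0.08 rad)).
It fails at once if one of the bystanders was moved more than 15 mm (distance of any of spare, mount, board, jar, tray, driver from where it was at the start of the episode above 0.015 m).
It also fails if it takes over 54 s, if anything falls off the work surface, if the arm or the gripper's body presses on something with over 40 N, if the wrist force passes 120 N, or if a joint passes its speed limit or range.

ROBOT

A 6-joint arm with a two-finger parallel gripper is mounted at the origin on the work surface. World frame = base frame: x ahead of the robot, y to its left, z up, the work surface at z = 0. Lengths are in m, angles in degrees, forces in N, time in s.
With the tool pointing down it reaches from about 0.4 to 0.825 m from the base axis. Payload 7 kg.
Tool frame: the origin (TCP) lies at the very end of the fingers, on their centre line; the grasp point (between the pads) lies 19 mm behind it; z points along the fingers, y is the line along which they close (so a half turn about z gives the same grasp; the last joint's range is limited). The gripper opens to 88 mm and grips with 3 to 60 N. Pads are 19 mm wide; open, the fingers measure 130 mm over their backs; the gripper's body (78 mm by 193 mm) begins 47 mm behind the grasp point.
Start: joints at [-59.639, 20.546, 0.682, 0, -70.136, -16.507], TCP at [0.162, -0.655, 0.227] pointing down, gripper open.
Joint ranges: [-176.03, 176.03], [-82.01, 121.73], [-58.28, 71.71], [-173.87, 95.51], [-174.79, -0.11], [-173.66, 173.66]. Speed limits (degrees/s): [136.94, 136.94, 172.46, 180, 180, 180].

INTERFACE

Orientations are given as [roll, pitch, yaw] about the fixed x, y, z axes, in that order (R = Rz(yaw) Ry(pitch) Rx(roll)).
In Python, from plant import ctrl, cams, workorder gives the robot as it stands.
- The arm moves only by the tool play_rows, never from a script. Its argument "motion" is a list of rows, each an object of numbers: "x", "y", "z": the shift along the tool's x, y, z normalised to -1 to 1, where 1 is 0.025 m; "rx", "ry", "rz": the turn, a rotation vector about the tool's x, y, z normalised to -1 to 1, where 1 is 4 degrees. A call has 1 to 20 rows; each row shifts and turns the commanded pose from where the row before left it, along the tool's axes as they then stand; what a row does not reach is not made up. A row lasts 1/8 s, in which the tool goes at most 62.5 mm and 10.7 degrees, less where a joint would pass 70% of its speed; a pose out of reach is approached as far as the arm can. A call with a number of a shift or a turn outside -1 to 1 is refused whole. A call with a gripper value outside its range is refused whole. "fingers" is the opening, from -1 (shut) to 1 (fully open), set as the call begins (left out, the last holds). The fingers move at their own pace and stop on an object; the grip force is fixed at half the most. Time passes only in rows, so rows that do not move let the fingers close. It gives the time, the measured TCP pose, the force, the opening and the grip force at its end, in the units of the state.
- ctrl.get_obs(): the state, without advancing time (a new reading comes with each control period).
- cams.snapshot(name): name is "side" or "top"; returns the picture (480x640x3 uint8, blue, green, red); there is no depth.
- cams.get_calibration(name): a dict with "vertical_fov" (degrees; the focal length in pixels is half the picture's height over the tangent of half this angle, whatever the lens; pixels are square), "cx", "cy" (the principal point, pixels), "position" and "rotation" of the camera in the world. Camera axes: x right, y up, looking along -z (the intrinsics and any distortion apply to the point x, -y, -z); pixel columns grow to the right and rows downward; lengths in m; the calibration is good to about 2 mm. A picture is of the moment at which its call begins. get_calibration takes no time and is no camera call.
- workorder.close_job(): hands the job in; it is judged then, once.
The state is a dict: "clock": time; "joint_pos": joint angles; "qvel": joint speeds; "tau": joint torques, N m; "tool_pos": TCP position; "orientation": TCP orientation; "force": force on the tool from outside, world axes, zero at the start; "moment": the same for the moment, N m; "opening": finger opening in m; "gripper_force": force on a finger pad.
Only numpy, scipy, OpenCV 4.12 (cv2) and the standard library are available. Lean on these libraries where they do the work, as an engineer would, in place of code of your own. Each camera call takes 0.05 s, during which the arm holds its last target. There are 200 camera calls.

## Working session

There is one attempt and no reset: what is moved stays moved. The work goes in short steps, Python scripts to look and compute and a tool call to move; the robot and the scene stay as the last step left them, time stands still between calls to the robot, and variables do not carry over. Pictures are saved under pics/ and viewed, at most 13 in all, crops included, and the job is handed in when it is done.

Besides the shell and the picture viewer there is one more tool, called as name(argument=value, ...), one argument or row to a line, values as JSON. play_rows: Moves the arm, as the interface text tells. Its arguments: {"type":"object","properties":{"motion":{"type":"array"},"fingers":{"type":"number"}},"required":["motion"]}

```bash
mkdir -p pics; ls; python3 - <<'E'
from plant import ctrl,cams
import cv2
for n in("top","side"):
    cv2.imwrite(f"pics/{n}0.png",cams.snapshot(n)); print(n,cams.get_calibration(n))
print(ctrl.get_obs())
E
```

```text
pics
top {'vertical_fov': 56.804596020248916, 'cx': 314.6266178882656, 'cy': 239.80113168151513, 'position': array([0.34441117, 0.02133112, 1.11779346]), 'rotation': array([  6.17183336,   0.41996836, -91.26754757])}
side {'vertical_fov': 55.62634796999561, 'cx': 333.35488744466073, 'cy': 241.5288372523588, 'position': array([0.14416547, 0.83552426, 0.62993864]), 'rotation': array([  55.31822028,    0.98564089, -160.11653365])}
{'clock': 0.1, 'joint_pos': array([-5.96399439e+01,  2.05863273e+01,  6.37255483e-01, -1.80141720e-02,
       -7.01363505e+01, -1.65052729e+01]), 'qvel': array([ 0.01019584, -0.0172297 ,  0.20714971, -0.02235268,  0.02613913,
       -0.07634326]), 'tau': array([-6.90036304e-04, -5.84159982e+01,  2.93753707e+01,  7.01567486e+00,
        1.02240464e-02, -6.05312903e-05]), 'tool_pos': array([ 0.1614778 , -0.6549283 ,  0.22571341]), 'orientation': array([ 1.79913286e+02, -8.03354825e-03, -1.66151344e+02]), 'force': array([ 0.54668514,  0.79407159, -0.42199407]), 'moment': array([-0.01288199,  0.00169106,  0.02820615]), 'gripper_force': 0.0, 'opening': 0.08792932566605109}
```

View pics/top0.png

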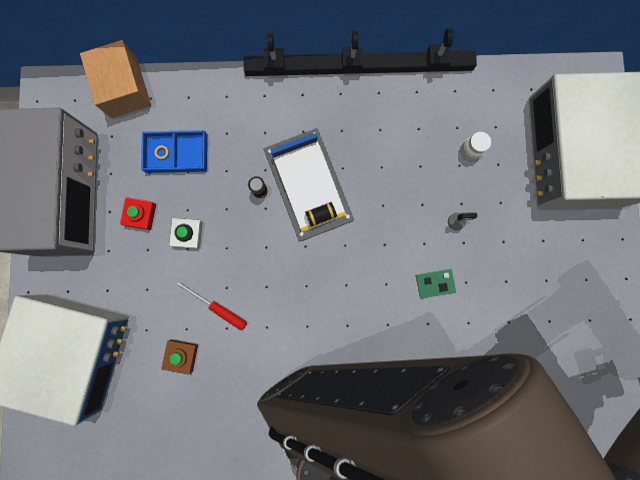

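View pics/side0.png

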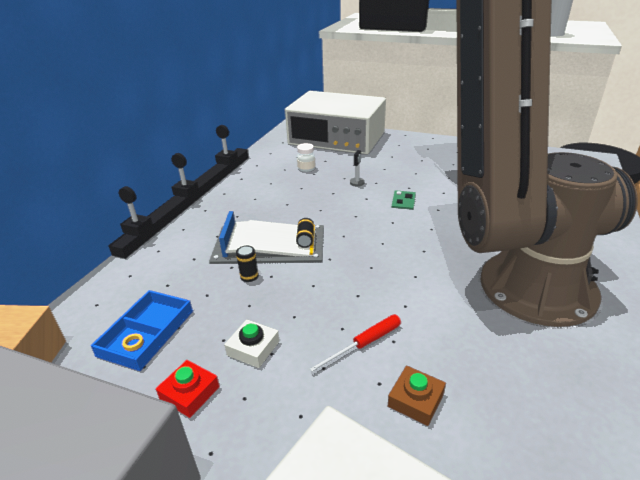

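Top view: the ramp spans (265,150)-(352,220) with the barrel at (321,214). The white-box button is at (184,232) and the spare at (257,187). Next I'll zoom in for the corners.

```bash
cat > h.py <<'E'
import numpy as np, cv2
from scipy.spatial.transform import Rotation as R
from plant import ctrl,cams
def cal(n):
    c=cams.get_calibration(n); f=240/np.tan(np.radians(c['vertical_fov']/2))
    return f,c['cx'],c['cy'],np.array(c['position']),R.from_euler('xyz',c['rotation'],degrees=True).as_matrix()
def w(n,u,v,z):
    f,cx,cy,p,M=cal(n); d=M@np.array([(u-cx)/f,-(v-cy)/f,-1]); return p+d*(z-p[2])/d[2]
def px(n,P):
    f,cx,cy,p,M=cal(n); q=(np.atleast_2d(P)-p)@M; return np.c_[cx+f*q[:,0]/-q[:,2],cy-f*q[:,1]/-q[:,2]]
E
python3 - <<'E'
import cv2
a=cv2.imread("pics/top0.png")[120:250,255:365]
b=cv2.imread("pics/side0.png")[200:370,200:340]
cv2.imwrite("pics/c0.png",cv2.hconcat([cv2.resize(a,(440,520),interpolation=cv2.INTER_CUBIC)]))
from h import *
for n,u,v,z in[("top",184.5,232,.04),("top",257,183,.07),("top",321,214,.034),("top",457,221,0),("side",251,330,.04)]: print(n,u,v,w(n,u,v,z).round(4))
E
```

```text
top 184.5 232 [0.4877 0.3453 0.04  ]
top 257 183 [0.5987 0.1623 0.07  ]
top 321 214 [0.5255 0.0095 0.034 ]
top 457 221 [ 0.5052 -0.3356  0.    ]
side 251 330 [0.4889 0.345  0.04  ]
```

View pics/c0.png

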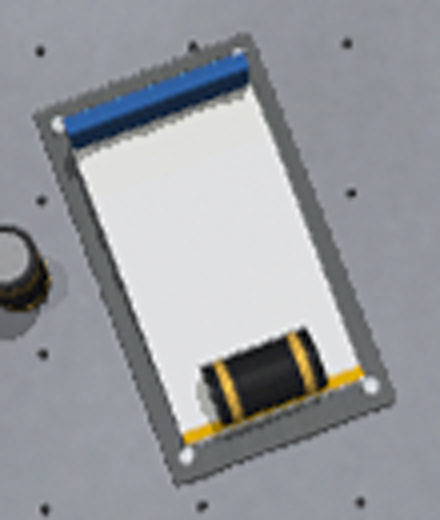

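```bash
cat >> h.py <<'E'
from scipy.optimize import least_squares
C=np.array([[36,115],[250,36],[396,398],[180,485]])/4+[255,120]
L=np.array([[.13,.075],[.13,-.075],[-.13,-.075],[-.13,.075]])
def rot(a): return np.array([[np.cos(a),-np.sin(a)],[np.sin(a),np.cos(a)]])
def res(q,s=L): return (px("top",np.c_[s@rot(q[2]).T+q[:2],np.full(4,.008)])-C).ravel()
F=least_squares(res,[.6,.03,.3]).x
def fw(x,y,z): return np.r_[rot(F[2])@[x,y]+F[:2],z]   # fixture->world
c8,s8=np.cos(np.radians(8)),np.sin(np.radians(8))
def tw(x,y,z): return fw(-.1+x*c8-z*s8,y,.012+x*s8+z*c8) # track->world
def wt(P):
    q=rot(F[2]).T@(P[:2]-F[:2]); X,Z=q[0]+.1,P[2]-.012
    return np.array([X*c8+Z*s8,q[1],-X*s8+Z*c8])
E
python3 - <<'E'
from h import *
print(F,np.degrees(F[2]),res(F).round(2))
b=tw(.014,0,.02);print("barrel mid",b,"home",tw(.173,0,.0135),"crest",tw(.155,0,0))
im=cv2.imread("pics/top0.png");sd=cv2.imread("pics/side0.png")
for n,i in(("top",im),("side",sd)):
    P=[fw(x,y,.008) for x,y in L]+[tw(0,.06,0),tw(0,-.06,0),tw(.155,.06,0),tw(.155,-.06,0),tw(.014,.035,.04),tw(.014,-.035,.04),fw(.0908,.06,.062),fw(.0908,-.06,.062),[.4882,.3452,.04]]
    for u,v in px(n,P): cv2.circle(i,(int(u*8),int(v*8)),8,(255,0,255),-1,cv2.LINE_AA,3)
a=cv2.resize(im[115:255,170:370],None,fx=2.7,fy=2.7,interpolation=2);s=cv2.resize(sd[200:360,200:340],(331,378),interpolation=2)
cv2.imwrite("pics/d0.png",cv2.vconcat([cv2.resize(im[115:250,175:365],(540,384)),]) if 0 else cv2.resize(cv2.hconcat([a,s]),None,fx=.9,fy=.9))
# brass ring / black segmentation of barrel for y
g=im[195:232,300:345].astype(int); m=(cv2.imread("pics/top0.png")[195:232,300:345].max(2)<70)
k,l,st,ce=cv2.connectedComponentsWithStats(m.astype(np.uint8)); j=1+st[1:,4].argmax(); print(st,ce[j]+[300,195], w("top",*(ce[j]+[300,195]),b[2]+.01), wt(w("top",*(ce[j]+[300,195]),b[2]+.01)))
E
```

```text
[0.60793868 0.03872422 0.34998213] 20.05249910681512 [-0.72 -0.39  0.03 -1.26  1.03  0.89 -0.36  0.66]
barrel mid [0.52440938 0.00823534 0.03375378] home [0.67316683 0.06253303 0.04944557] crest [0.65818751 0.05706546 0.03357183]
[[   0    0   45   37 1326]
 [  29    8    8   15   36]
 [  11   10   21   20  249]
 [   6   17    7   14   43]
 [  34   25    1    1    1]
 [  29   27    1    1    1]
 [  24   29    1    1    1]
 [  27   28    1    1    1]
 [  20   31    1    1    1]
 [  22   30    1    1    1]
 [  16   32    1    1    1]
 [  36   32    1    1    1]
 [  11   34    2    1    2]
 [  25   36    1    1    1]] [321.14457831 214.01606426] [0.52384452 0.0092671  0.04375378] [0.0152166  0.0011629  0.02992729]
```

View pics/d0.png

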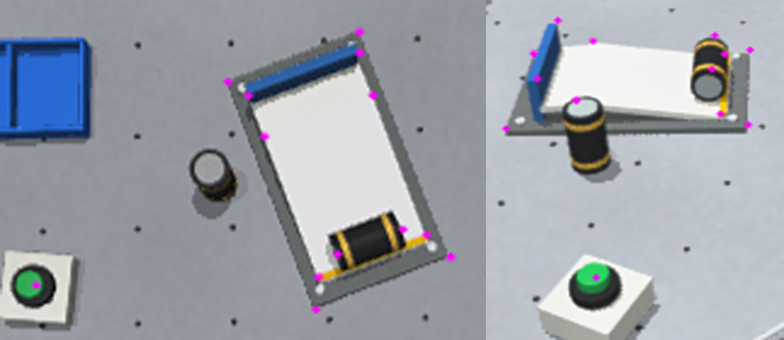

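The overlay fits within about 1–2 mm. Next I'll get a better button position and barrel y, and rotate the tool square to the ramp at the same time.

```bash
cat >> h.py <<'E'
def go(P):  # units of the move along tool axes to world P
    o=ctrl.get_obs(); M=R.from_euler('xyz',o['orientation'],degrees=True).as_matrix()
    return (M.T@(np.array(P)-o['tool_pos'])/.025).round(2)
def green(im,x0,x1,y0,y1):
    h=cv2.cvtColor(im,cv2.COLOR_BGR2HSV); m=cv2.inRange(h,(45,100,60),(75,255,255))[y0:y1,x0:x1]
    M=cv2.moments(m,True); return M['m10']/M['m00']+x0,M['m01']/M['m00']+y0,M['m00']
E
python3 - <<'E'
from h import *
t=green(cv2.imread("pics/top0.png"),165,205,210,255); s=green(cv2.imread("pics/side0.png"),225,280,310,365); print(t,s)
for z in(.034,.037,.04,.043,.046,.05): print(z,w("top",*t[:2],z)[:2].round(4),w("side",*s[:2],z)[:2].round(4))
E
```

```text
(181.64601769911505, 231.5132743362832, 113.0) (250.08080808080808, 330.530303030303, 198.0)
0.034 [0.4898 0.3542] [0.4933 0.3417]
0.037 [0.4894 0.3532] [0.4916 0.3442]
0.04 [0.489  0.3523] [0.4898 0.3467]
0.043 [0.4886 0.3514] [0.488  0.3492]
0.046 [0.4882 0.3505] [0.4863 0.3517]
0.05 [0.4877 0.3493] [0.4839 0.355 ]
```

play_rows(
  motion=[
    {"rz": -0.78},
    {"rz": -0.77},
    {"x": 0},
  ],
  fingers=-0.1,
)

```text
$.motion[0]: bad value
```

```bash
python3 - <<'E'
from h import *
o=ctrl.get_obs();print(o['orientation'],o['opening'],o['tool_pos'])
P=tw(-.034,.001,.02);P[2]=.15;print(P,go(P))
E
```

```text
[ 1.79913286e+02 -8.03354825e-03 -1.66151344e+02] 0.08792932566605109 [ 0.1614778  -0.6549283   0.22571341]
[ 0.47941513 -0.0071234   0.15      ] [-18.55  22.11   3.06]
```

play_rows(
  motion=[
    {"x": 0, "y": 0, "z": 0, "rx": 0, "ry": 0, "rz": -0.78},
    {"x": 0, "y": 0, "z": 0, "rx": 0, "ry": 0, "rz": -0.77},
    {"x": 0, "y": 0, "z": 0, "rx": 0, "ry": 0, "rz": 0},
  ],
  fingers=-0.1,
)

```text
clock: 0.48
tool_pos: [0.1616, -0.6551, 0.2261]
orientation: [180.0, -0.0, -160.0]
force: [-0.5, -0.6, -0.3]
opening: 0.0634
gripper_force: 0.0
```

```bash
python3 - <<'E'
from h import *
o=ctrl.get_obs();print(o['orientation'],o['opening'],o['tool_pos'])
P=tw(-.034,.001,.02);P[2]=.15;print(P,go(P))
E
```

```text
[ 1.79952116e+02 -6.71501891e-04 -1.59967578e+02] 0.06338879468183442 [ 0.16155133 -0.65512555  0.22607922]
[ 0.47941513 -0.0071234   0.15      ] [-20.82  19.99   3.06]
```

play_rows(
  motion=[
    {"x": -0.5, "y": 0.5, "z": 0, "rx": 0, "ry": 0, "rz": 0},
    {"x": -1, "y": 1, "z": 0, "rx": 0, "ry": 0, "rz": 0},
    {"x": -1, "y": 1, "z": 0, "rx": 0, "ry": 0, "rz": 0},
    {"x": -1, "y": 1, "z": 0, "rx": 0, "ry": 0, "rz": 0},
    {"x": -1, "y": 1, "z": 0, "rx": 0, "ry": 0, "rz": 0},
    {"x": -1, "y": 1, "z": 0, "rx": 0, "ry": 0, "rz": 0},
    {"x": -1, "y": 1, "z": 0, "rx": 0, "ry": 0, "rz": 0},
    {"x": -1, "y": 1, "z": 0, "rx": 0, "ry": 0, "rz": 0},
    {"x": -1, "y": 1, "z": 0, "rx": 0, "ry": 0, "rz": 0},
    {"x": -1, "y": 1, "z": 0, "rx": 0, "ry": 0, "rz": 0},
    {"x": -1, "y": 1, "z": 0, "rx": 0, "ry": 0, "rz": 0},
    {"x": -1, "y": 1, "z": 0, "rx": 0, "ry": 0, "rz": 0},
    {"x": -1, "y": 1, "z": 0, "rx": 0, "ry": 0, "rz": 0},
    {"x": -1, "y": 1, "z": 0, "rx": 0, "ry": 0, "rz": 0},
    {"x": -1, "y": 1, "z": 0, "rx": 0, "ry": 0, "rz": 0},
    {"x": -1, "y": 1, "z": 0, "rx": 0, "ry": 0, "rz": 0},
    {"x": -1, "y": 1, "z": 0, "rx": 0, "ry": 0, "rz": 0},
    {"x": -1, "y": 1, "z": 0, "rx": 0, "ry": 0, "rz": 0},
    {"x": -1, "y": 1, "z": 0, "rx": 0, "ry": 0, "rz": 0},
    {"x": -0.5, "y": 0.5, "z": 0, "rx": 0, "ry": 0, "rz": 0},
  ],
)

```text
clock: 2.98
tool_pos: [0.4449, -0.0446, 0.2266]
orientation: [180.0, 0.0, -159.9]
force: [-1.9, -0.3, -0.8]
opening: 0.0394
gripper_force: 0.0
```

```bash
python3 - <<'E'
from h import *
o=ctrl.get_obs();print(o['orientation'],o['opening'],o['tool_pos'])
P=tw(-.034,.001,.02);P[2]=.15;print(go(P)); P[2]=.026; print(P,go(P))
E
```

```text
[ 1.79991607e+02  2.75758187e-02 -1.59893480e+02] 0.03942768538380934 [ 0.44487476 -0.04464319  0.22659408]
[-1.81  0.93  3.06]
[ 0.47941513 -0.0071234   0.026     ] [-1.81  0.93  8.02]
```

play_rows(
  motion=[
    {"x": -0.6, "y": 0.31, "z": 0.5, "rx": 0, "ry": 0, "rz": 0},
    {"x": -0.6, "y": 0.31, "z": 1, "rx": 0, "ry": 0, "rz": 0},
    {"x": -0.6, "y": 0.31, "z": 1, "rx": 0, "ry": 0, "rz": 0},
    {"x": 0, "y": 0, "z": 1, "rx": 0, "ry": 0, "rz": 0},
    {"x": 0, "y": 0, "z": 1, "rx": 0, "ry": 0, "rz": 0},
    {"x": 0, "y": 0, "z": 1, "rx": 0, "ry": 0, "rz": 0},
    {"x": 0, "y": 0, "z": 1, "rx": 0, "ry": 0, "rz": 0},
    {"x": 0, "y": 0, "z": 0.8, "rx": 0, "ry": 0, "rz": 0},
    {"x": 0, "y": 0, "z": 0.5, "rx": 0, "ry": 0, "rz": 0},
    {"x": 0, "y": 0, "z": 0.2, "rx": 0, "ry": 0, "rz": 0},
    {"x": 0, "y": 0, "z": 0, "rx": 0, "ry": 0, "rz": 0},
    {"x": 0, "y": 0, "z": 0, "rx": 0, "ry": 0, "rz": 0},
  ],
)

```text
clock: 4.47
tool_pos: [0.4797, -0.0088, 0.0271]
orientation: [-180.0, 0.1, -159.9]
force: [0.3, 0.3, -0.3]
opening: 0.0394
gripper_force: 0.0
```

```bash
python3 - <<'E'
from h import *
o=ctrl.get_obs();print(o['tool_pos'],wt(o['tool_pos']),o['force'])
a=cams.snapshot("side")[180:360,190:390];b=cams.snapshot("top")[110:290,220:420]
cv2.imwrite("pics/e0.png",cv2.resize(cv2.hconcat([a,b]),(800,360),interpolation=2))
E
```

```text
[ 0.47970395 -0.00884269  0.02714709] [-0.03430486 -0.0007141   0.02011718] [ 0.31978721  0.27957722 -0.27777991]
```

View pics/e0.png

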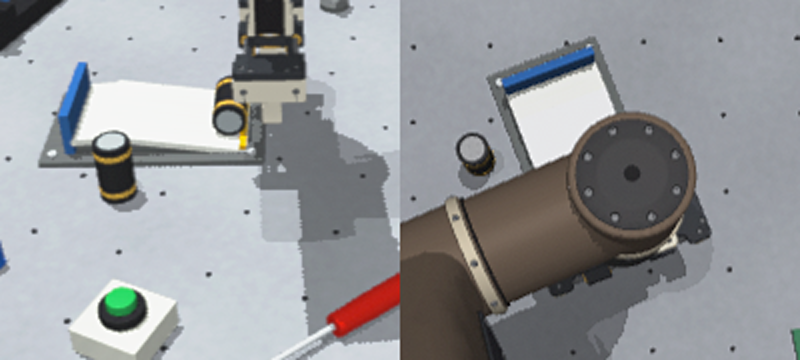

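The gripper is behind the barrel and square to it. I'll start the slow push.

play_rows(
  motion=[
    {"x": -0.16, "y": 0.03, "z": 0, "rx": 0, "ry": 0, "rz": 0},
    {"x": -0.16, "y": 0.03, "z": 0, "rx": 0, "ry": 0, "rz": 0},
    {"x": -0.16, "y": 0, "z": 0, "rx": 0, "ry": 0, "rz": 0},
    {"x": -0.08, "y": 0, "z": 0, "rx": 0, "ry": 0, "rz": 0},
    {"x": -0.08, "y": 0, "z": 0, "rx": 0, "ry": 0, "rz": 0},
    {"x": -0.08, "y": 0, "z": 0, "rx": 0, "ry": 0, "rz": 0},
    {"x": -0.08, "y": 0, "z": -0.011, "rx": 0, "ry": 0, "rz": 0},
    {"x": -0.08, "y": 0, "z": -0.011, "rx": 0, "ry": 0, "rz": 0},
    {"x": -0.12, "y": 0, "z": -0.017, "rx": 0, "ry": 0, "rz": 0},
    {"x": -0.16, "y": 0, "z": -0.0225, "rx": 0, "ry": 0, "rz": 0},
    {"x": -0.16, "y": 0, "z": -0.0225, "rx": 0, "ry": 0, "rz": 0},
    {"x": -0.16, "y": 0, "z": -0.0225, "rx": 0, "ry": 0, "rz": 0},
    {"x": -0.16, "y": 0, "z": -0.0225, "rx": 0, "ry": 0, "rz": 0},
    {"x": -0.16, "y": 0, "z": -0.0225, "rx": 0, "ry": 0, "rz": 0},
    {"x": -0.16, "y": 0, "z": -0.0225, "rx": 0, "ry": 0, "rz": 0},
    {"x": -0.16, "y": 0, "z": -0.0225, "rx": 0, "ry": 0, "rz": 0},
    {"x": -0.16, "y": 0, "z": -0.0225, "rx": 0, "ry": 0, "rz": 0},
    {"x": -0.16, "y": 0, "z": -0.0225, "rx": 0, "ry": 0, "rz": 0},
    {"x": -0.12, "y": 0, "z": -0.017, "rx": 0, "ry": 0, "rz": 0},
    {"x": -0.06, "y": 0, "z": -0.009, "rx": 0, "ry": 0, "rz": 0},
  ],
)

```text
clock: 7.08
tool_pos: [0.5405, 0.015, 0.0333]
orientation: [-180.0, 0.0, -159.9]
force: [-3.1, -1.0, 2.3]
opening: 0.0391
gripper_force: 1.6
```

```bash
python3 - <<'E'
from h import *
o=ctrl.get_obs();p=o['tool_pos'];print(o['clock'],p,wt(p),o['force'],o['orientation'])
c=rot(F[2]).T@(p[:2]-F[:2]);print("fixture",c, "barrel track x if touching",(c[0]+.0295+.1+.02*s8)/c8)
a=cams.snapshot("side")[180:300,190:350]
cv2.imwrite("pics/e1.png",cv2.resize(a,(640,480),interpolation=2))
E
```

```text
7.075 [0.54052561 0.01499982 0.03327327] [0.03122187 0.00082846 0.01709439] [-3.10852343 -0.95815871  2.33695148] [-1.79999465e+02  1.15726689e-02 -1.59942328e+02]
fixture [-0.07146106  0.00082846] barrel track x if touching 0.06142013903710981
```

View pics/e1.png

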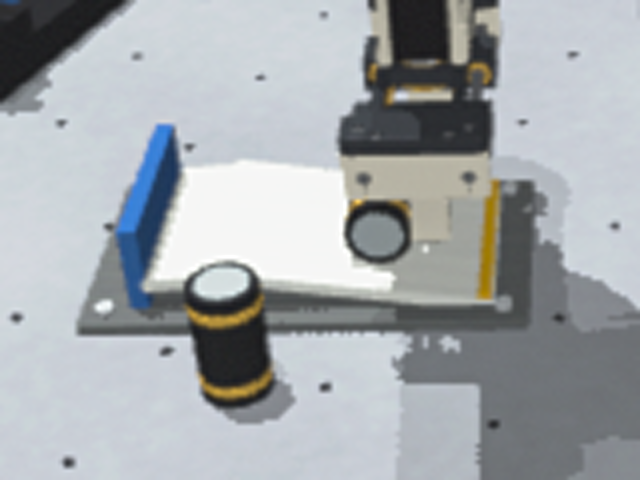

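play_rows(
  motion=[
    {"x": -0.08, "y": 0, "z": -0.011, "rx": 0, "ry": 0, "rz": 0},
    {"x": -0.16, "y": 0, "z": -0.0225, "rx": 0, "ry": 0, "rz": 0},
    {"x": -0.16, "y": 0, "z": -0.0225, "rx": 0, "ry": 0, "rz": 0},
    {"x": -0.16, "y": 0, "z": -0.0225, "rx": 0, "ry": 0, "rz": 0},
    {"x": -0.16, "y": 0, "z": -0.0225, "rx": 0, "ry": 0, "rz": 0},
    {"x": -0.16, "y": 0, "z": -0.0225, "rx": 0, "ry": 0, "rz": 0},
    {"x": -0.16, "y": 0, "z": -0.0225, "rx": 0, "ry": 0, "rz": 0},
    {"x": -0.16, "y": 0, "z": -0.0225, "rx": 0, "ry": 0, "rz": 0},
    {"x": -0.16, "y": 0, "z": -0.0225, "rx": 0, "ry": 0, "rz": 0},
    {"x": -0.16, "y": 0, "z": -0.0225, "rx": 0, "ry": 0, "rz": 0},
    {"x": -0.16, "y": 0, "z": -0.0225, "rx": 0, "ry": 0, "rz": 0},
    {"x": -0.16, "y": 0, "z": -0.0225, "rx": 0, "ry": 0, "rz": 0},
    {"x": -0.16, "y": 0, "z": -0.0225, "rx": 0, "ry": 0, "rz": 0},
    {"x": -0.16, "y": 0, "z": -0.0225, "rx": 0, "ry": 0, "rz": 0},
    {"x": -0.16, "y": 0, "z": -0.0225, "rx": 0, "ry": 0, "rz": 0},
    {"x": -0.16, "y": 0, "z": -0.0225, "rx": 0, "ry": 0, "rz": 0},
    {"x": -0.16, "y": 0, "z": -0.0225, "rx": 0, "ry": 0, "rz": 0},
    {"x": -0.16, "y": 0, "z": -0.0225, "rx": 0, "ry": 0, "rz": 0},
    {"x": -0.16, "y": 0, "z": -0.0225, "rx": 0, "ry": 0, "rz": 0},
    {"x": -0.08, "y": 0, "z": -0.011, "rx": 0, "ry": 0, "rz": 0},
  ],
)

```text
clock: 9.62
tool_pos: [0.6121, 0.0411, 0.044]
orientation: [-180.0, 0.0, -159.9]
force: [-2.7, -1.2, 2.7]
opening: 0.0391
gripper_force: 1.6
```

```bash
python3 - <<'E'
from h import *
print("predicted mid px",px("side",tw(.0614,.035,.02)))
o=ctrl.get_obs();p=o['tool_pos'];print(o['clock'],p,wt(p),o['force'],o['orientation'])
c=rot(F[2]).T@(p[:2]-F[:2]);print("fixture",c, "barrel track x if touching",(c[0]+.0295+.1+.02*s8)/c8)
E
```

```text
predicted mid px [[284.62252466 237.31054201]]
9.625 [0.61206053 0.04112114 0.04396206] [0.10812323 0.00083831 0.01708044] [-2.65508029 -1.23135604  2.68333642] [-1.79997603e+02  2.01680571e-02 -1.59940396e+02]
fixture [0.00469384 0.00083831] barrel track x if touching 0.13832345863252504
```

play_rows(
  motion=[
    {"x": -0.1, "y": 0, "z": -0.014, "rx": 0, "ry": 0, "rz": 0},
    {"x": -0.1, "y": 0, "z": -0.014, "rx": 0, "ry": 0, "rz": 0},
    {"x": -0.1, "y": 0, "z": -0.014, "rx": 0, "ry": 0, "rz": 0},
    {"x": -0.1, "y": 0, "z": -0.014, "rx": 0, "ry": 0, "rz": 0},
    {"x": -0.1, "y": 0, "z": -0.014, "rx": 0, "ry": 0, "rz": 0},
    {"x": -0.1, "y": 0, "z": -0.014, "rx": 0, "ry": 0, "rz": 0},
    {"x": -0.06, "y": 0, "z": -0.008, "rx": 0, "ry": 0, "rz": 0},
    {"x": -0.06, "y": 0, "z": -0.008, "rx": 0, "ry": 0, "rz": 0},
    {"x": -0.06, "y": 0, "z": -0.008, "rx": 0, "ry": 0, "rz": 0},
    {"x": -0.06, "y": 0, "z": -0.008, "rx": 0, "ry": 0, "rz": 0},
    {"x": -0.06, "y": 0, "z": -0.008, "rx": 0, "ry": 0, "rz": 0},
    {"x": -0.06, "y": 0, "z": -0.008, "rx": 0, "ry": 0, "rz": 0},
    {"x": -0.04, "y": 0, "z": 0, "rx": 0, "ry": 0, "rz": 0},
    {"x": 0, "y": 0, "z": 0, "rx": 0, "ry": 0, "rz": 0},
    {"x": 0, "y": 0, "z": 0, "rx": 0, "ry": 0, "rz": 0},
  ],
)

```text
clock: 11.5
tool_pos: [0.6351, 0.0495, 0.0472]
orientation: [-180.0, -0.0, -159.9]
force: [0.2, 1.2, 0.5]
opening: 0.0394
gripper_force: 0.0
```

```bash
python3 - <<'E'
from h import *
o=ctrl.get_obs();p=o['tool_pos'];print(o['clock'],p,wt(p),o['force'],o['gripper_force'])
c=rot(F[2]).T@(p[:2]-F[:2]);print("barrel track x if touching",(c[0]+.0295+.1+.02*s8)/c8)
print("home px in crop",(px("side",[tw(.173,.036,.0135),tw(.163,.036,.02)])-[190,180])*4)
a=cams.snapshot("side")[180:300,190:350]
cv2.imwrite("pics/e2.png",cv2.resize(a,(640,480),interpolation=2))
E
```

```text
11.5 [0.63507132 0.04946063 0.04722695] [0.13281472 0.00078229 0.01690726] [0.17154149 1.17170727 0.54016434] 0.0
barrel track x if touching 0.16303929297016542
home px in crop [[183.94141934 220.22906716]
 [201.49615323 212.63987808]]
```

View pics/e2.png

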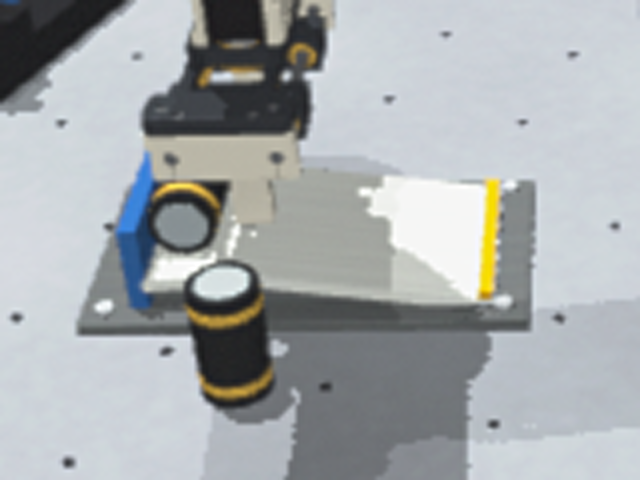

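The barrel's end face is at (181,225) in the crop, against the stop and matching the predicted home position of (184,220). There's no contact force. Now I'll back off and rise.

play_rows(
  motion=[
    {"x": 0.3, "y": 0, "z": 0, "rx": 0, "ry": 0, "rz": 0},
    {"x": 0.5, "y": 0, "z": 0, "rx": 0, "ry": 0, "rz": 0},
    {"x": 0.4, "y": 0, "z": -0.4, "rx": 0, "ry": 0, "rz": 0},
    {"x": 0, "y": 0, "z": -1, "rx": 0, "ry": 0, "rz": 0},
    {"x": 0, "y": 0, "z": -1, "rx": 0, "ry": 0, "rz": 0},
    {"x": 0, "y": 0, "z": -1, "rx": 0, "ry": 0, "rz": 0},
    {"x": 0, "y": 0, "z": -1, "rx": 0, "ry": 0, "rz": 0},
    {"x": 0, "y": 0, "z": -0.5, "rx": 0, "ry": 0, "rz": 0},
    {"x": 0, "y": 0, "z": 0, "rx": 0, "ry": 0, "rz": 0},
  ],
  fingers=-1,
)

```text
clock: 12.68
tool_pos: [0.6071, 0.0393, 0.1708]
orientation: [180.0, 0.1, -159.9]
force: [-0.4, 0.9, 0.6]
opening: 0.0006
gripper_force: 0.0
```

```bash
python3 - <<'E'
from h import *
o=ctrl.get_obs();print(o['tool_pos'],o['opening'],go([.4882,.3505,.07]))
a=cams.snapshot("top")[110:250,150:370]; cv2.imwrite("pics/f0.png",cv2.resize(a,(792,504),interpolation=2))
print((px("top",[tw(.173,.035,.0335),tw(.173,-.035,.0335)])-[150,110])*3.6)
E
```

```text
[0.60708146 0.03928536 0.17079489] 0.000597552816418442 [ 0.21 13.32  4.03]
[[485.25379647 173.66541793]
 [582.04977369 136.73175124]]
```

View pics/f0.png

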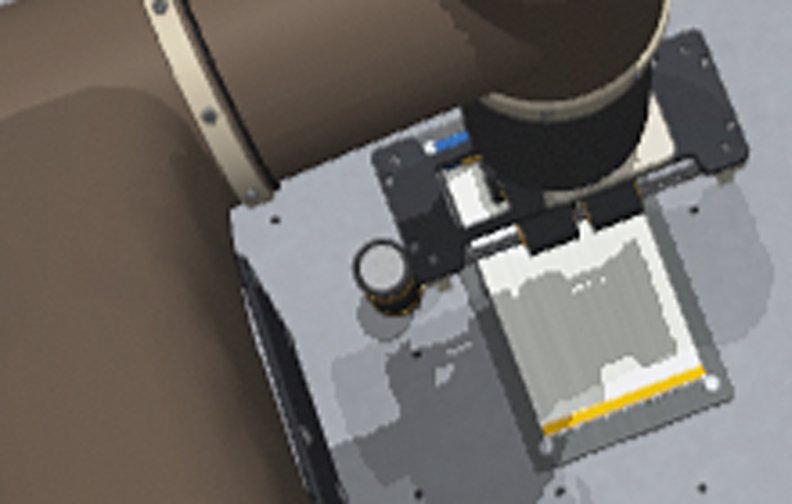

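The barrel is hidden from above by the gripper, and the spare is untouched. I'll move over the button.

play_rows(
  motion=[
    {"x": 0.02, "y": 0.65, "z": 0, "rx": 0, "ry": 0, "rz": 0},
    {"x": 0.02, "y": 1, "z": 0, "rx": 0, "ry": 0, "rz": 0},
    {"x": 0.02, "y": 1, "z": 0, "rx": 0, "ry": 0, "rz": 0},
    {"x": 0.02, "y": 1, "z": 0, "rx": 0, "ry": 0, "rz": 0},
    {"x": 0.02, "y": 1, "z": 0, "rx": 0, "ry": 0, "rz": 0},
    {"x": 0.02, "y": 1, "z": 0, "rx": 0, "ry": 0, "rz": 0},
    {"x": 0.02, "y": 1, "z": 0, "rx": 0, "ry": 0, "rz": 0},
    {"x": 0.02, "y": 1, "z": 0, "rx": 0, "ry": 0, "rz": 0},
    {"x": 0.02, "y": 1, "z": 0, "rx": 0, "ry": 0, "rz": 0},
    {"x": 0.02, "y": 1, "z": 0, "rx": 0, "ry": 0, "rz": 0},
    {"x": 0, "y": 1, "z": 0, "rx": 0, "ry": 0, "rz": 0},
    {"x": 0, "y": 1, "z": 0.3, "rx": 0, "ry": 0, "rz": 0},
    {"x": 0, "y": 1, "z": 0.7, "rx": 0, "ry": 0, "rz": 0},
    {"x": 0, "y": 0.67, "z": 1, "rx": 0, "ry": 0, "rz": 0},
    {"x": 0, "y": 0, "z": 1, "rx": 0, "ry": 0, "rz": 0},
    {"x": 0, "y": 0, "z": 0.5, "rx": 0, "ry": 0, "rz": 0},
    {"x": 0, "y": 0, "z": 0, "rx": 0, "ry": 0, "rz": 0},
    {"x": 0, "y": 0, "z": 0, "rx": 0, "ry": 0, "rz": 0},
  ],
)

```text
clock: 14.98
tool_pos: [0.4884, 0.3506, 0.083]
orientation: [180.0, 0.1, -159.9]
force: [0.1, 0.5, 0.0]
opening: 0.0004
gripper_force: 0.0
```

```bash
python3 - <<'E'
from h import *
o=ctrl.get_obs();print(o['tool_pos'],o['force'],go([.4882,.3505,.046]))
s=cams.snapshot("side"); cv2.imwrite("pics/f1.png",cv2.hconcat([cv2.resize(s[180:300,190:310],(390,390),interpolation=2),cv2.resize(s[260:380,200:320],(390,390),interpolation=2)]))
E
```

```text
[0.48841514 0.35061583 0.08298945] [0.12922852 0.52643578 0.01989629] [ 0.01 -0.    1.48]
```

View pics/f1.png

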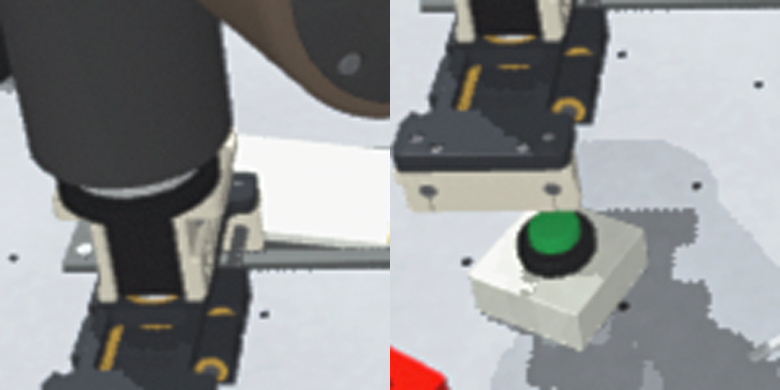

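```bash
python3 - <<'E'
from h import *
p=ctrl.get_obs()['tool_pos']; d=rot(F[2])
P=[p,p+[0,0,.066],p+[0,0,.047]]+[np.r_[p[:2]+d@[x,y],p[2]+.066] for x,y in((.039,.0965),(-.039,.0965),(-.039,-.0965),(.039,-.0965))]
print(px("side",P).round(0)); print(((px("side",P)-[200,260])*3.25).round(0))
E
```

```text
[[247. 314.]
 [242. 285.]
 [243. 294.]
 [204. 328.]
 [257. 327.]
 [272. 250.]
 [229. 251.]]
[[151. 177.]
 [135.  81.]
 [140. 110.]
 [ 14. 221.]
 [186. 219.]
 [233. -32.]
 [ 93. -29.]]
```

The fingertips are hidden behind the gripper body, as the projection predicts, and the tool is centred on the button. I'll descend gently.

play_rows(
  motion=[
    {"x": 0, "y": 0, "z": 0.5, "rx": 0, "ry": 0, "rz": 0},
    {"x": 0, "y": 0, "z": 0.5, "rx": 0, "ry": 0, "rz": 0},
    {"x": 0, "y": 0, "z": 0.32, "rx": 0, "ry": 0, "rz": 0},
    {"x": 0, "y": 0, "z": 0.04, "rx": 0, "ry": 0, "rz": 0},
    {"x": 0, "y": 0, "z": 0.04, "rx": 0, "ry": 0, "rz": 0},
    {"x": 0, "y": 0, "z": 0.04, "rx": 0, "ry": 0, "rz": 0},
    {"x": 0, "y": 0, "z": 0.04, "rx": 0, "ry": 0, "rz": 0},
    {"x": 0, "y": 0, "z": 0.04, "rx": 0, "ry": 0, "rz": 0},
    {"x": 0, "y": 0, "z": 0.04, "rx": 0, "ry": 0, "rz": 0},
    {"x": 0, "y": 0, "z": 0, "rx": 0, "ry": 0, "rz": 0},
    {"x": 0, "y": 0, "z": 0, "rx": 0, "ry": 0, "rz": 0},
  ],
)

```text
clock: 16.4
tool_pos: [0.4881, 0.3502, 0.0459]
orientation: [180.0, 0.1, -159.9]
force: [-8.8, -6.0, 24.6]
opening: 0.0005
gripper_force: 12.0
```

play_rows(
  motion=[
    {"x": 0, "y": 0, "z": -0.08, "rx": 0, "ry": 0, "rz": 0},
    {"x": 0, "y": 0, "z": 0, "rx": 0, "ry": 0, "rz": 0},
  ],
)

```text
clock: 16.65
tool_pos: [0.4882, 0.3504, 0.0462]
orientation: [180.0, 0.0, -159.9]
force: [-5.1, -2.6, 9.8]
opening: 0.0003
gripper_force: 5.3
```

```bash
python3 - <<'E'
from h import *
o=ctrl.get_obs();print(o['tool_pos'],o['force'],o['gripper_force'])
s=cams.snapshot("side"); cv2.imwrite("pics/g1.png",cv2.resize(s[260:380,200:320],(600,600),interpolation=2))
E
```

```text
[0.48821194 0.3503885  0.04616727] [-5.11227883 -2.63394486  9.80137251] 5.322210045051179
```

View pics/g1.png

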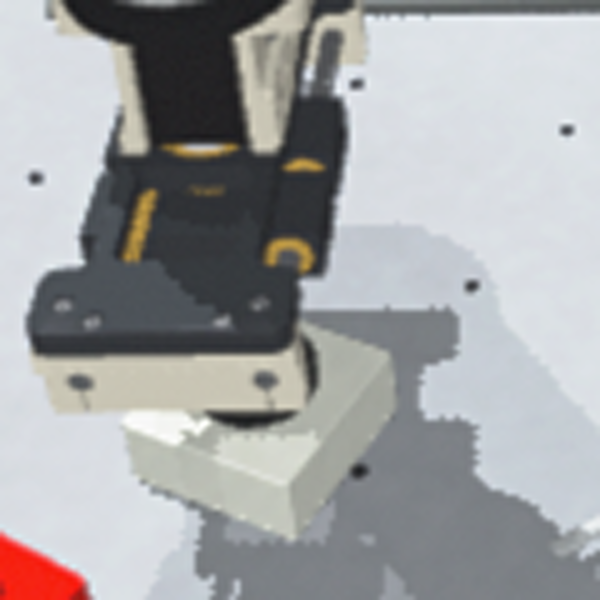

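play_rows(
  motion=[
    {"x": 0, "y": 0, "z": -0.06, "rx": 0, "ry": 0, "rz": 0},
    {"x": 0, "y": 0, "z": 0, "rx": 0, "ry": 0, "rz": 0},
    {"x": 0, "y": 0, "z": 0, "rx": 0, "ry": 0, "rz": 0},
  ],
)

```text
clock: 17.08
tool_pos: [0.4882, 0.3504, 0.0467]
orientation: [180.0, 0.0, -159.9]
force: [-1.2, -1.2, 3.5]
opening: 0.0004
gripper_force: 1.8
```

play_rows(
  motion=[
    {"x": 0, "y": 0, "z": -0.08, "rx": 0, "ry": 0, "rz": 0},
    {"x": 0, "y": 0, "z": 0, "rx": 0, "ry": 0, "rz": 0},
    {"x": 0, "y": 0, "z": 0, "rx": 0, "ry": 0, "rz": 0},
  ],
)

```text
clock: 17.45
tool_pos: [0.4882, 0.3504, 0.0487]
orientation: [180.0, 0.0, -159.9]
force: [0.6, -1.7, 1.8]
opening: 0.0007
gripper_force: 1.3
```

play_rows(
  motion=[
    {"x": 0, "y": 0, "z": -0.08, "rx": 0, "ry": 0, "rz": 0},
    {"x": 0, "y": 0, "z": 0, "rx": 0, "ry": 0, "rz": 0},
    {"x": 0, "y": 0, "z": 0, "rx": 0, "ry": 0, "rz": 0},
  ],
)

```text
clock: 17.82
tool_pos: [0.4882, 0.3505, 0.0508]
orientation: [180.0, 0.0, -159.9]
force: [0.9, -0.8, 2.1]
opening: 0.0003
gripper_force: 0.9
```

play_rows(
  motion=[
    {"x": 0, "y": 0, "z": -0.4, "rx": 0, "ry": 0, "rz": 0},
    {"x": 0, "y": 0, "z": 0, "rx": 0, "ry": 0, "rz": 0},
    {"x": 0, "y": 0, "z": 0, "rx": 0, "ry": 0, "rz": 0},
  ],
)

```text
clock: 18.2
tool_pos: [0.4879, 0.3504, 0.0608]
orientation: [180.0, 0.0, -160.0]
force: [0.1, 0.8, 0.6]
opening: 0.0002
gripper_force: 0.0
```

The contact force fell along the spring's travel, so the press was fully bottomed and the button has been released. I'll rise and move clear.

play_rows(
  motion=[
    {"x": 0, "y": 0, "z": -0.7, "rx": 0, "ry": 0, "rz": 0},
    {"x": 0, "y": 0, "z": -1, "rx": 0, "ry": 0, "rz": 0},
    {"x": 0, "y": 0, "z": -1, "rx": 0, "ry": 0, "rz": 0},
    {"x": 0, "y": 0, "z": -1, "rx": 0, "ry": 0, "rz": 0},
    {"x": 0, "y": 0, "z": -1, "rx": 0, "ry": 0, "rz": 0},
    {"x": 1, "y": 0, "z": -1, "rx": 0, "ry": 0, "rz": 0},
    {"x": 1, "y": 0, "z": 0, "rx": 0, "ry": 0, "rz": 0},
    {"x": 1, "y": 0, "z": 0, "rx": 0, "ry": 0, "rz": 0},
    {"x": 0.5, "y": 0, "z": 0, "rx": 0, "ry": 0, "rz": 0},
    {"x": 0, "y": 0, "z": 0, "rx": 0, "ry": 0, "rz": 0},
    {"x": 0, "y": 0, "z": 0, "rx": 0, "ry": 0, "rz": 0},
  ],
)

```text
clock: 19.58
tool_pos: [0.4064, 0.3208, 0.2035]
orientation: [180.0, 0.0, -159.9]
force: [-0.2, 0.0, -0.2]
opening: 0.0008
gripper_force: 0.0
```

```bash
python3 - <<'E'
from h import *
o=ctrl.get_obs();print(o['tool_pos'],o['force'])
s=cams.snapshot("side")[180:380,190:330];t=cams.snapshot("top")[110:250,150:370]
cv2.imwrite("pics/h1.png",cv2.hconcat([cv2.resize(s,(308,440),interpolation=2),cv2.resize(t,(484,440),interpolation=2)]))
E
```

```text
[0.40644413 0.32075075 0.20349906] [-0.24362669  0.01529132 -0.17375152]
```

View pics/h1.png

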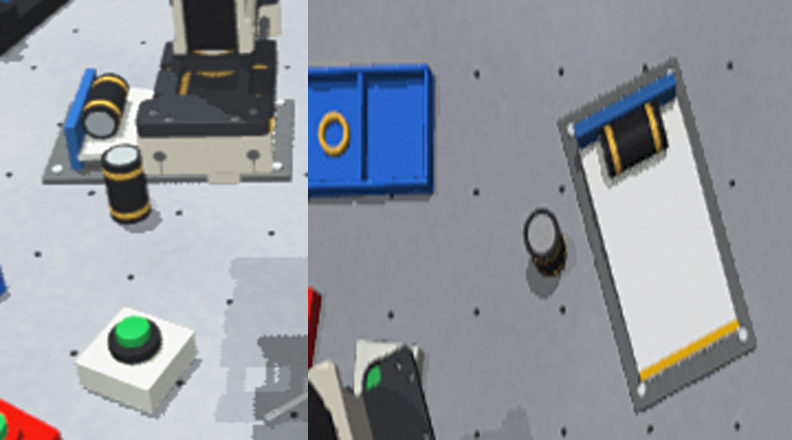

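The barrel is square against the blue stop at (633,140) in the top crop. The button is up, the spare hasn't moved and the arm is clear, so I'll hand in.

```bash
python3 -c "
from plant import workorder
print(workorder.close_job())"
```

```text
the job is handed in; nothing more can be done
None
```

I pushed the barrel home against the blue stop, pressed the green button fully and let it come back up, moved the arm clear, and handed the job in at about 20 s; no verdict was returned.

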